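Close a specimen case: fold the retaining flap, then shut the cover

TASK

Close up the open specimen case: first push its upright metal flap down flat over the specimens, then push the white hinged cover fully shut over the flap. Only push with the fingertips or the outside of the fingers: do not pinch, lift or tip anything, do not shove the case along the worktop, and leave the specimens and the other things around it where they are.

Things in the scene. Friction and masses are not known exactly. Their poses are not given: they have to be found in the camera images.
- case: Open grey specimen case, 110 (its x) x 96 (its y) x 42 mm high, walls 5 mm, about 1 kg, standing loose on the worktop; a push of some 6 N or more slides it. Origin at the centre of its underside; its x points to the long side with the cover's hinge (away from the robot, up to 0.25 rad askew), its y to the end with the flap's hinge (robot's left), z up
- flap (a joint): Angle of the metal flap in the case, rad: 0 = lying flat inside it (upper face 35 mm above the worktop, 7 mm below the rim), 1.57 = upright; starts at 1.2 to 1.65, stop at 1.7. Stiff hinge: it stays wherever it is left and takes about 0.12 N m plus its weight (60 g) to turn. Fold it by pushing its outer (left) face to the right and down
- flap_hinge (a point): Middle of the flap's hinge line, along the case's x, 40.5 mm from the case's centre to its +y, 33 mm above the worktop. The flap is a flat sheet 90 mm wide, 70 mm from hinge to free edge, 4 mm thick, hinge line in mid thickness. Folded, it reaches from here to the case's -y. Axes turn with the flap: y from free edge to hinge, z out of the face on top when folded
- flap_edge (a point): Middle of the flap's free edge, 70 mm from the hinge line, middle of its thickness; same axes as flap_hinge
- cover (a joint): Angle of the white cover, rad: 0 = shut flat on the rim, 1.57 = upright; starts at 1.75 to 2.0 (leaning away from the robot), stop at 2.05. Stiff hinge: it stays wherever it is left and must be pushed all the way, about 0.18 N m plus its weight (120 g). Push its outer (back) face towards the robot and down. With the flap upright it strikes the flap
- cover_hinge (a point): Middle of the cover's hinge line, along the case's y, 59 mm from the case's centre to its +x, 44.5 mm above the worktop. The cover is a flat sheet 116 mm from hinge to free edge, 100 mm wide, 5 mm thick, hinge line in mid thickness; a finger tab 36 mm wide stands out 7 mm more at mid edge. Axes turn with it: x from free edge to hinge, z out of the face on top when shut
- cover_edge (a point): Middle of the cover's free edge (without the tab), 116 mm from the hinge line, middle of its thickness; same axes as cover_hinge
- stored_1: black round mounted specimen, diameter 34 mm, height 19 mm, loose in the case on its near (-x) side; origin at the centre of its underside
- stored_2: tan round mounted specimen, diameter 30 mm, height 16 mm, loose in the case on its far (+x) side; origin at the centre of its underside
- near_specimen: black mounted specimen, diameter 40 mm, height 21 mm, on the worktop beside the left end of the case; origin at the centre of its underside; leave alone
- end_specimen: green mounted specimen, diameter 38 mm, height 22 mm, on the worktop beside the right end of the case; origin at the centre of its underside; leave alone
- jar: clear jar with dark lid, diameter 72 mm, 91 mm high, behind the work beside the sink; origin at the centre of its underside; leave alone

How it is judged (in metres and radians):
On the way, in this order (a step that is already met when the one before it is completed fails the run):
1. the flap lies folded down (under 0.08 rad) while the cover is still open (over 1.2 rad) (value of joint flap below 0.08 rad and value of joint cover above 1.2 rad), for 0.2 s.
2. the cover is shut over the folded flap (value of joint cover below 0.05 rad and value of joint flap below 0.08 rad), for 0.2 s.
At the end, for the whole second after the job is handed in: The cover is shut (under 0.05 rad) over the folded flap (under 0.08 rad); the case stands flat, its centre and hinges within 15 mm of where it stood, with its two specimens inside; the other things are within 15 mm of where they stood (all of step 2 and distance of each of case, flap_hinge, cover_hinge, near_specimen, end_specimen, jar from where it was at the start of the episode below 0.015 m and angle between case's own z axis and vertical below 0.03 rad and height (world z) of case below 0.004 m and linear speed of case below 0.02 m/s and z of each of stored_1, stored_2 in the frame of case below 0.02 m and horizontal distance between each of stored_1, stored_2 and case below 0.06 m); the robot touches nothing.
It fails at once if the cover is swung down (under 1.0 rad) before the flap is folded (over 0.25 rad) (value of joint cover below 1 rad and value of joint flap above 0.25 rad).
It fails at once if the flap or the cover is pinched between the fingers ((contact force between the fingers and flap above 0.5 N and y of the grasp point in the frame of flap_edge between -0.01 and 0.068 m and x of the grasp point in the frame of flap_edge between -0.045 and 0.045 m and z of the grasp point in the frame of flap_edge between -0.0045 and 0.0045 m) or (contact force between the fingers and cover above 0.5 N and x of the grasp point in the frame of cover_edge between -0.01 and 0.114 m and y of the grasp point in the frame of cover_edge between -0.05 and 0.05 m and z of the grasp point in the frame of cover_edge between -0.0045 and 0.0045 m)).
It fails at once if the case is lifted (over 8 mm), tipped (over 0.12 rad) or shoved (its centre or a hinge over 15 mm) (height (world z) of case above 0.008 m or angle between case's own z axis and vertical above 0.12 rad or distance of any of case, flap_hinge, cover_hinge from where it was at the start of the episode above 0.015 m).
It fails at once if a stored specimen is lifted out of its place (height (world z) of any of stored_1, stored_2 above 0.03 m).
It fails at once if a bystander is moved (over 15 mm) (distance of any of near_specimen, end_specimen, jar from where it was at the start of the episode above 0.015 m).
It also fails if it takes over 54 s, if anything falls off the work surface, if the arm or the gripper's body presses on something with over 40 N, if the wrist force passes 120 N, or if a joint passes its speed limit or range.

ROBOT

A 6-joint arm with a two-finger parallel gripper is mounted at the origin on a cart in front of the work surface, level with it; the furniture and walls round the work are solid. World frame = base frame: x ahead of the robot, y to its left, z up, the work surface at z = 0. Lengths are in m, angles in degrees, forces in N, time in s.
With the tool pointing down it reaches from about 0.3 to 0.75 m from the base axis. Payload 8.5 kg.
Tool frame: the origin (TCP) lies at the very end of the fingers, on their centre line; the grasp point (between the pads) lies 19 mm behind it; x points along the fingers, y is the direction in which the jaws open and shut, and the axes are right-handed (so a half turn about x gives the same grasp; the last joint's range is limited). The gripper opens to 85 mm and grips with 20 to 120 N. Pads are 22 mm wide; open, the fingers measure 114 mm over their backs; the gripper's body (76 mm by 85 mm) begins 54 mm behind the grasp point. The pads swing forward as they close: fully open they stand 13 mm farther back than shut.
Start: joints at [51.148, 21.807, 74.336, -0, 83.858, -12.336], TCP at [0.246, 0.492, 0.231] pointing down, gripper open.
Joint ranges: [-178.18, 178.18], [-50.72, 133.34], [12.68, 142.11], [-81.47, 261.47], [9.98, 163.14], [-165.26, 165.26]. Speed limits (degrees/s): [136.94, 136.94, 180, 180, 180, 180].

INTERFACE

Orientations are given as a 3x3 rotation matrix whose columns are the frame's x, y, z axes.
In Python, from rig import sensors, cams, env gives the robot as it stands.
- The arm moves only by the shell command python3 -m crank 'ROWS' [FORCE]. ROWS is a JSON object of lists of equal length, an entry for each row: "hand": the closure in counts, from 0 (fully open) to 255 (shut); "translation": the shift along the tool's x, y, z in m, a list of three; "dr": the turn, a rotation vector about the tool's x, y, z in rad, a list of three. A call has 1 to 5 rows; each row is the pose to reach, as a shift and turn from the pose commanded when the call began, along the tool's axes at that moment; what a row does not reach only later rows make up. A row lasts 1/10 s, in which the tool goes at most 50 mm and 8.59 degrees, less where a joint would pass 70% of its speed; a pose out of reach is approached as far as the arm can. A call with a gripper value outside its range is refused whole. The fingers move at their own pace and stop on an object; FORCE is the grip in N (left out, the last holds). Time passes only in rows, so rows that repeat a pose let the fingers close. It gives the time, the measured TCP pose, the force and the opening at its end, in the units of the state.
- sensors.observe(): the state, without advancing time (a new reading comes with each control period).
- cams.get_image(name): name is "scene" or "top" or "wrist"; returns (picture, depth): 384x512x3 uint8, blue, green, red; 384x512 float32, m along the optical axis (not along the pixel's ray), 0 where there is no reading.
- cams.calibration(name): a dict with "vertical_fov" (degrees; the focal length in pixels is half the picture's height over the tangent of half this angle, whatever the lens; pixels are square), "cx", "cy" (the principal point, pixels), "distortion" ([k1, k2, p1, p2, k3] as OpenCV has them; the pictures are not rectified), "extrinsics" (4x4, takes a point from camera to world coordinates). Camera axes: x right, y down, z forward; pixel columns grow to the right and rows downward; lengths in m; the calibration is good to about 2 mm. A picture is of the moment at which its call begins: read the wrist's pose just before it. calibration takes no time and is no camera call; for the wrist camera it gives the pose at the moment of the call.
- env.close_job(): hands the job in, once; it reports no verdict.
The state is a dict: "time_s": time; "q": joint angles; "qvel": joint speeds; "joint_efforts": joint torques, N m; "position": TCP position; "tool_rot": TCP orientation; "ft_force": force on the tool from outside, world axes, zero at the start; "wrist_torque": the same for the moment, N m; "grip_width": finger opening in m.
Only numpy, scipy, OpenCV 4.12 (cv2) and the standard library are available. Lean on these libraries where they do the work, as an engineer would, in place of code of your own. Each camera call takes 0.05 s, during which the arm holds its last target. There are 200 camera calls.

## Working session

There is one attempt and no reset: what is moved stays moved. The work goes in short steps, Python scripts to look and compute and a shell command to move; the robot and the scene stay as the last step left them, time stands still between calls to the robot, and variables do not carry over. Pictures are saved under pics/ and viewed, about 8 in all and at most 12, crops included, and the job is handed in when it is done.

```bash
mkdir -p pics; ls
cat > look.py <<'E'
import numpy as np,cv2,sys
from rig import sensors,cams,env
def grab(n,f=None):
    c=cams.calibration(n); im,d=cams.get_image(n)
    if f: cv2.imwrite('pics/'+f,im)
    return im,d,c
def K(c):
    f=192/np.tan(np.radians(c['vertical_fov'])/2); return np.array([[f,0,c['cx']],[0,f,c['cy']],[0,0,1]])
def cloud(d,c):
    v,u=np.mgrid[0:384,0:512]; p=np.stack([u,v],-1).reshape(-1,1,2).astype(np.float64)
    n=cv2.undistortPoints(p,K(c),np.array(c['distortion'])).reshape(384,512,2)
    P=np.dstack([n[...,0]*d,n[...,1]*d,d]); E=np.array(c['extrinsics'])
    return P@E[:3,:3].T+E[:3,3]
E
python3 - <<'E'
from look import *
ims=[]
for n in('scene','top'):
    im,d,c=grab(n,n+'0.png'); np.savez(n+'0.npz',im=im,d=d,P=cloud(d,c)); print(n,c['extrinsics'],c['vertical_fov'])
s=sensors.observe(); print(s['time_s'],s['position'],s['tool_rot'],s['grip_width'])
E
```

```text
pics
scene [[ 0.64147422 -0.37392592  0.66984344 -0.01956539]
 [-0.76709881 -0.32219205  0.55475373 -0.68833561]
 [ 0.00838144 -0.86969632 -0.49351602  0.48083262]
 [ 0.          0.          0.          1.        ]] 55.40550193082741
top [[-0.00595899 -0.97696662  0.21330898  0.36935045]
 [-0.99997971  0.0053414  -0.0034715  -0.1851397 ]
 [ 0.00225217 -0.21332534 -0.97697862  1.01170311]
 [ 0.          0.          0.          1.        ]] 44.024843148750854
0.1 [0.24540325 0.49193296 0.23079321] [[-7.83351421e-04  4.46501924e-01  8.94782330e-01]
 [-9.72425035e-04  8.94781842e-01 -4.46502531e-01]
 [-9.99999220e-01 -1.21987713e-03 -2.66738978e-04]] 0.08556807373139402
```

View pics/top0.png

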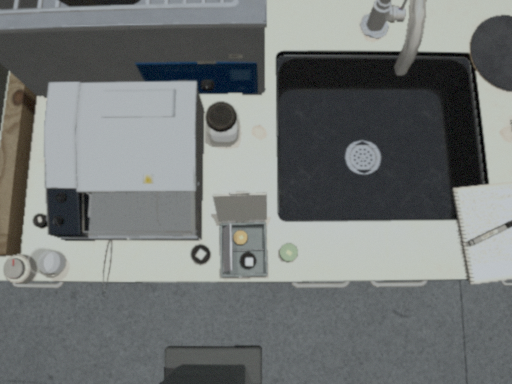

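View pics/scene0.png

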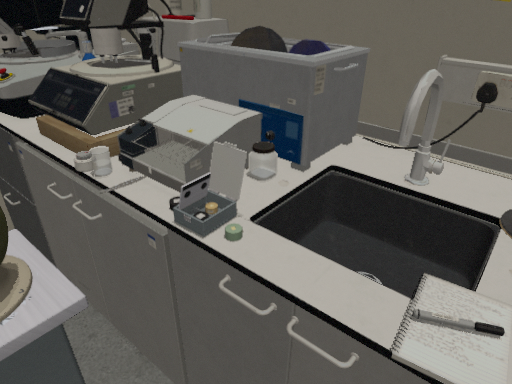

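Run:
```python
from look import *
t=np.load('top0.npz');P=t['P'];im=t['im']
for nm,(u,v) in dict(tl=(221,226),tr=(266,226),bl=(221,276),br=(266,276),black=(201,254),green=(289,252),jar=(221,112),machR=(196,210),machTop=(190,130),cov_t1=(216,197),cov_t2=(266,197),cov_b1=(219,220),cov_b2=(266,220),flaptop=(231,240),flapbot=(231,262),st1=(248,261),st2=(240,238)).items(): print(nm,np.round(P[v,u],3),im[v,u])
cv2.imwrite('pics/crop.png',np.hstack([cv2.resize(im[180:290,180:310],None,fx=4,fy=4,interpolation=2)]))
s=np.load('scene0.npz')
cv2.imwrite('pics/crop2.png',cv2.resize(s['im'][130:250,150:270],None,fx=4,fy=4,interpolation=2))
a=cv2.imread('pics/crop.png');b=cv2.imread('pics/crop2.png')
a=cv2.resize(a,None,fx=.76,fy=.76);b=cv2.resize(b,None,fx=.7,fy=.7);h=max(a.shape[0],b.shape[0])
f=lambda x:cv2.copyMakeBorder(x,0,h-x.shape[0],0,0,0)
cv2.imwrite('pics/both.png',np.hstack([f(a),f(b)]))
for (u,v) in [(208,206),(180,197),(184,193),(212,172),(213,143),(243,153),(242,212)]: print((u,v),np.round(s['P'][v,u],3))
```

```text
tl [ 0.503 -0.101  0.041] [127 131 122]
tr [ 0.508 -0.194 -0.002] [159 162 159]
bl [ 0.401 -0.102  0.043] [132 136 132]
br [ 0.402 -0.193  0.006] [140 146 147]
black [ 0.447 -0.058  0.02 ] [189 194 190]
green [ 0.45  -0.241  0.022] [168 195 190]
jar [ 0.732 -0.102  0.092] [43 45 49]
machR [ 0.526 -0.056  0.098] [67 72 71]
machTop [ 0.669 -0.05   0.162] [181 178 172]
cov_t1 [ 0.541 -0.1    0.151] [116 124 126]
cov_t2 [ 0.542 -0.193  0.144] [145 150 148]
cov_b1 [ 0.513 -0.097  0.054] [110 115 115]
cov_b2 [ 0.521 -0.194 -0.001] [164 171 173]
flaptop [ 0.467 -0.125  0.1  ] [165 164 162]
flapbot [ 0.425 -0.125  0.099] [175 174 172]
st1 [ 0.431 -0.156  0.03 ] [197 196 189]
st2 [ 0.48  -0.139  0.023] [159 190 191]
(208, 206) [ 0.476 -0.137  0.023]
(180, 197) [ 0.411 -0.119  0.069]
(184, 193) [ 0.42  -0.123  0.077]
(212, 172) [ 0.523 -0.106  0.085]
(213, 143) [ 0.577 -0.058  0.13 ]
(243, 153) [ 0.545 -0.187  0.151]
(242, 212) [ 0.536 -0.19  -0.001]
```

View pics/both.png

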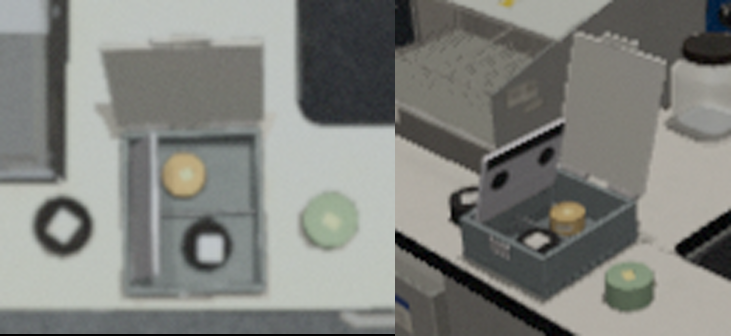

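Run:
```python
from look import *
t=np.load('top0.npz');P=t['P'].reshape(-1,3)
x,y,z=P.T
roi=(x>.37)&(x<.535)&(y>-.23)&(y<-.075)
m=roi&(z>.036)&(z<.046)&(x<.525)
r=cv2.minAreaRect((P[m][:,:2]*1000).astype(np.float32)); print('rim',m.sum(),r)
print('rim pct',np.percentile(P[m][:,:2],[1,99],axis=0))
m=roi&(z>.06)&(x<.5); print('flap',m.sum(),np.round(P[m].min(0),3),np.round(P[m].max(0),3))
Q=P[m&(z>.094)]; print('edge',Q.mean(0),np.polyfit(Q[:,0],Q[:,1],1),Q[:,0].min(),Q[:,0].max())
s=np.load('scene0.npz')['P'].reshape(-1,3)
for nm,A in(('top',P),('scene',s)):
    m=(A[:,0]>.505)&(A[:,0]<.58)&(A[:,1]>-.185)&(A[:,1]<-.105)&(A[:,2]>.055)&(A[:,2]<.17)
    B=A[m]; c=np.c_[B[:,1:],np.ones(len(B))]; k=np.linalg.lstsq(c,B[:,0],rcond=None)[0]; rs=B[:,0]-c@k
    g=abs(rs)<.008;k=np.linalg.lstsq(c[g],B[g,0],rcond=None)[0]
    print(nm,m.sum(),g.sum(),'x=%.3fy+%.3fz+%.3f'%tuple(k),'zmax',B[g,2].max(),'std',(B[g,0]-c[g]@k).std())
    m=(A[:,0]>.40)&(A[:,0]<.5)&(A[:,1]>-.14)&(A[:,1]<-.095)&(A[:,2]>.05); B=A[m]
    c=np.c_[B[:,[0,2]],np.ones(len(B))];k=np.linalg.lstsq(c,B[:,1],rcond=None)[0];print(' flap y=%.3fx+%.3fz+%.3f'%tuple(k),len(B))
# machine/obstacles left
m=(x>.36)&(x<.62)&(y>-.095)&(y<-.0)&(z>.03);B=P[m];print('machine minx',B[:,0].min(),'miny',B[:,1].min())
for a in np.arange(.46,.62,.03):
    g=B[(B[:,0]>a)&(B[:,0]<a+.03)]; print(round(a,2),len(g), g[:,1].min() if len(g) else '', g[:,2].max() if len(g) else '')
```

```text
rim 574 ((456.3612060546875, -146.50225830078125), (115.33626556396484, 95.7124252319336), 0.8023899793624878)
rim pct [[ 0.39882517 -0.19462958]
 [ 0.5126916  -0.09852874]]
flap 305 [ 0.409 -0.127  0.06 ] [ 0.499 -0.11   0.104]
edge [ 0.45380559 -0.12386384  0.09897168] [ 0.03160848 -0.13820794] 0.41017556820579126 0.4982825958061575
top 1095 1095 x=-0.030y+0.292z+0.494 zmax 0.1655699690390341 std 0.0009229758234128177
 flap y=0.030x+-0.324z+-0.105 349
scene 1195 1195 x=-0.030y+0.286z+0.497 zmax 0.16192887826645846 std 0.001185797104593239
 flap y=0.024x+-0.275z+-0.112 492
machine minx 0.474914283341776 miny -0.09498387913495414
0.46 237 -0.05748434490379395 0.11451404631894302
0.49 453 -0.09494030555587642 0.12368602351883451
0.52 458 -0.09498387913495414 0.1539184224002308
0.55 711 -0.058930778090857616 0.1435549750687154
0.58 619 -0.058864566963596904 0.15219512476805275
0.61 198 -0.05768442637083024 0.15570506658514105
```

```bash
python3 -m crank '{"hand":[255,255,255,255,255],"translation":[[0.002,-0.034,0.036],[0.004,-0.068,0.072],[0.006,-0.102,0.108],[0.008,-0.136,0.144],[0.01,-0.17,0.18]],"dr":[[-0.1,0,0],[-0.2,0,0],[-0.3,0,0],[-0.4,0,0],[-0.493,0,0]]}' 20; python3 -c "
from rig import sensors;s=sensors.observe();print(s['time_s'],s['tool_rot'],s['position'],s['q'])"
```

```text
time_s: 0.6
position: [0.3307, 0.2578, 0.2211]
tool_rot: [[-0.0, -0.035, 0.999], [-0.0, 0.999, 0.035], [-1.0, -0.0, -0.0]]
ft_force: [1.1, -0.1, 0.4]
grip_width: 0.0126
0.6 [[-2.17557103e-04 -3.48075024e-02  9.99394012e-01]
 [-1.23059530e-04  9.99394029e-01  3.48074762e-02]
 [-9.99999969e-01 -1.15412343e-04 -2.21708665e-04]] [0.33070684 0.2578327  0.22111316] [ 2.16703599e+01  9.14659666e+00  9.43011578e+01 -2.00436794e-03
  7.65664333e+01 -7.03238994e+01]
```

```bash
python3 -m crank '{"hand":[255,255,255,255,255],"translation":[[0.004,-0.044,0.014],[0.008,-0.088,0.028],[0.012,-0.132,0.042],[0.016,-0.176,0.056],[0.02,-0.22,0.07]],"dr":[[0,0,0],[0,0,0],[0,0,0],[0,0,0],[0,0,0]]}'; python3 -m crank '{"hand":[255,255,255,255,255],"translation":[[0,-0.042,0.013],[0.0,-0.085,0.027],[0.0,-0.127,0.04],[0.0,-0.127,0.04],[0,-0.127,0.04]],"dr":[[0,0,0],[0,0,0],[0,0,0],[0,0,0],[0,0,0]]}'
python3 - <<'E'
from look import *
a,d,c=grab('scene');b,d,c=grab('wrist')
cv2.imwrite('pics/ap.png',np.hstack([cv2.resize(a[60:260,100:300],(384,384)),cv2.resize(b,(416,312)) if 0 else cv2.copyMakeBorder(cv2.resize(b,(416,312)),0,72,0,0,0)]))
E
```

```text
time_s: 1.1
position: [0.4074, 0.04, 0.2011]
tool_rot: [[-0.0, -0.03, 1.0], [0.0, 1.0, 0.03], [-1.0, 0.0, -0.0]]
ft_force: [1.4, 0.6, -0.2]
grip_width: -0.0
time_s: 1.6
position: [0.4509, -0.0843, 0.2008]
tool_rot: [[-0.001, -0.028, 1.0], [0.001, 1.0, 0.028], [-1.0, 0.001, -0.001]]
ft_force: [0.5, 0.4, -0.5]
grip_width: 0.0001
```

View pics/ap.png

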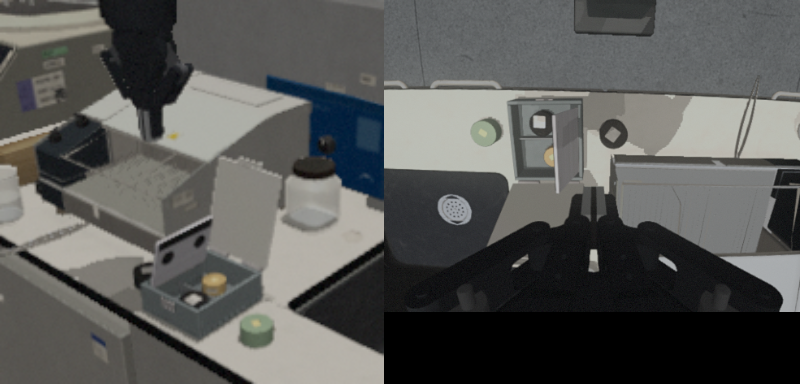

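```bash
python3 -m crank '{"hand":[255,255,255,255,255],"translation":[[0.04,0,0],[0.08,0,0],[0.115,0,0],[0.115,0,0],[0.115,-0.012,0]],"dr":[[0,0,0],[0,0,0],[0,0,0],[0,0,0],[0,0,0]]}';  python3 -m crank '{"hand":[255,255,255,255],"translation":[[0.0,-0.004,0],[0.0,-0.008,0],[0,-0.012,0],[0,-0.015,0]],"dr":[[0,0,0],[0,0,0],[0,0,0],[0,0,0]]}'
```

```text
time_s: 2.2
position: [0.4515, -0.0947, 0.0872]
tool_rot: [[-0.0, -0.033, 0.999], [0.0, 0.999, 0.033], [-1.0, 0.0, -0.0]]
ft_force: [0.2, -1.0, 0.8]
grip_width: 0.0001
time_s: 2.6
position: [0.4522, -0.1112, 0.0869]
tool_rot: [[0.001, -0.03, 1.0], [-0.0, 1.0, 0.03], [-1.0, -0.0, 0.001]]
ft_force: [0.9, 1.1, -0.5]
grip_width: -0.0002
```

```bash
python3 -m crank '{"hand":[255,255,255],"translation":[[0.0,-0.003,0],[0.0,-0.006,0],[0,-0.006,0]],"dr":[[0,0,0],[0,0,0],[0,0,0]]}';  python3 -m crank '{"hand":[255,255,255],"translation":[[0.001,-0.003,0],[0.002,-0.006,0],[0.002,-0.006,0]],"dr":[[0,0,0],[0,0,0],[0,0,0]]}'
python3 - <<'E'
from look import *
a,d,c=grab('scene');b,d,c=grab('wrist');P=cloud(*grab('top')[1:])
cv2.imwrite('pics/c1.png',np.hstack([cv2.resize(a[110:240,140:270],(390,390)),cv2.copyMakeBorder(cv2.resize(b[80:280,120:320],(390,390)),0,0,0,0,0)]))
E
```

```text
time_s: 2.9
position: [0.452, -0.1171, 0.0862]
tool_rot: [[-0.0, -0.03, 1.0], [0.0, 1.0, 0.03], [-1.0, 0.0, -0.0]]
ft_force: [0.5, 0.8, -0.3]
grip_width: -0.0001
time_s: 3.2
position: [0.4523, -0.1231, 0.0841]
tool_rot: [[-0.0, -0.03, 1.0], [0.0, 1.0, 0.03], [-1.0, 0.0, -0.0]]
ft_force: [0.7, 0.7, 0.6]
grip_width: -0.0
```

View pics/c1.png

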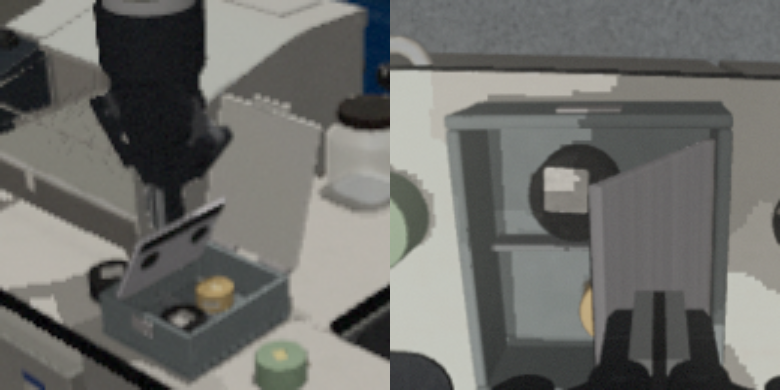

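```bash
python3 -m crank '{"hand":[255,255,255,255,255],"translation":[[0.004,-0.005,0],[0.009,-0.011,0],[0.014,-0.016,0],[0.020,-0.020,0],[0.02,-0.02,0]],"dr":[[0,0,0],[0,0,0],[0,0,0],[0,0,0],[0,0,0]]}';  python3 -m crank '{"hand":[255,255,255,255,255],"translation":[[0.007,-0.003,0],[0.014,-0.006,0],[0.018,-0.007,0],[0.023,-0.008,0],[0.023,-0.008,0]],"dr":[[0,0,0],[0,0,0],[0,0,0],[0,0,0],[0,0,0]]}'; python3 -m crank '{"hand":[255,255,255],"translation":[[0.003,0,0],[0.006,0,0],[0.006,0,0]],"dr":[[0,0,0],[0,0,0],[0,0,0]]}'
```

```text
time_s: 3.85
position: [0.4526, -0.1433, 0.0634]
tool_rot: [[-0.001, -0.029, 1.0], [0.001, 1.0, 0.029], [-1.0, 0.001, -0.001]]
ft_force: [-0.5, -0.6, 0.7]
grip_width: 0.0002
time_s: 4.35
position: [0.4529, -0.1507, 0.0406]
tool_rot: [[-0.001, -0.03, 1.0], [0.001, 1.0, 0.03], [-1.0, 0.001, -0.001]]
ft_force: [0.4, 0.3, 0.1]
grip_width: -0.0005
time_s: 4.65
position: [0.453, -0.1507, 0.035]
tool_rot: [[-0.0, -0.03, 1.0], [0.0, 1.0, 0.03], [-1.0, 0.0, -0.0]]
ft_force: [0.3, 0.7, 1.2]
grip_width: -0.0
```

Press until a clear vertical reaction shows.

```bash
python3 -m crank '{"hand":[255,255,255,255],"translation":[[0.001,0,0],[0.002,0,0],[0.002,0,0],[0.002,0,0]],"dr":[[0,0,0],[0,0,0],[0,0,0],[0,0,0]]}'; python3 -m crank '{"hand":[255,255,255],"translation":[[0.001,0,0],[0.0015,0,0],[0.0015,0,0]],"dr":[[0,0,0],[0,0,0],[0,0,0]]}'
```

```text
time_s: 5.05
position: [0.4532, -0.1507, 0.0343]
tool_rot: [[0.001, -0.03, 1.0], [-0.0, 1.0, 0.03], [-1.0, -0.0, 0.001]]
ft_force: [-2.7, 0.8, 14.2]
grip_width: -0.0002
time_s: 5.35
position: [0.4533, -0.1508, 0.0339]
tool_rot: [[0.001, -0.031, 1.0], [-0.001, 1.0, 0.031], [-1.0, -0.001, 0.001]]
ft_force: [-6.0, 2.6, 27.5]
grip_width: -0.0001
```

```bash
python3 -m crank '{"hand":[255,255,255,255,255],"translation":[[-0.02,0,0],[-0.06,0,0],[-0.1,0,0],[-0.14,0,0],[-0.18,0,0]],"dr":[[0,0,0],[0,0,0],[0,0,0],[0,0,0],[0,0,0]]}'; python3 -m crank '{"hand":[255,255,255,255,255],"translation":[[0,0.001,0.04],[0,0.003,0.08],[0,0.005,0.12],[0,0.006,0.145],[0,0.006,0.145]],"dr":[[0,0,0],[0,0,0],[0,0,0],[0,0,0],[0,0,0]]}';  python3 - <<'E'
from look import *
a,d,c=grab('scene');b,d,c=grab('top');P=cloud(d,c); x,y,z=P.reshape(-1,3).T
m=(x>.41)&(x<.5)&(y>-.17)&(y<-.11);print('flap z',np.percentile(z[m],[5,25,50,75,95]))
m=(x>.37)&(x<.53)&(y>-.23)&(y<-.07)&(z>.036)&(z<.046)&(x<.525);print('rim',cv2.minAreaRect((P.reshape(-1,3)[m][:,:2]*1000).astype(np.float32)))
cv2.imwrite('pics/c2.png',np.hstack([cv2.resize(a[90:240,140:290],(390,390)),cv2.resize(b[170:290,190:310],(390,390))]))
E
```

```text
time_s: 5.85
position: [0.4528, -0.1504, 0.2135]
tool_rot: [[-0.0, -0.03, 1.0], [0.0, 1.0, 0.03], [-1.0, 0.0, -0.0]]
ft_force: [1.2, -0.3, 1.2]
grip_width: -0.0004
time_s: 6.35
position: [0.5998, -0.1398, 0.2105]
tool_rot: [[-0.001, -0.032, 0.999], [0.001, 0.999, 0.032], [-1.0, 0.001, -0.001]]
ft_force: [-0.6, -0.7, 0.2]
grip_width: -0.0
flap z [0.03281241 0.0360601  0.50668132 0.51703207 0.52588786]
rim ((456.4101867675781, -146.59881591796875), (115.31438446044922, 95.68123626708984), 0.812393844127655)
```

View pics/c2.png

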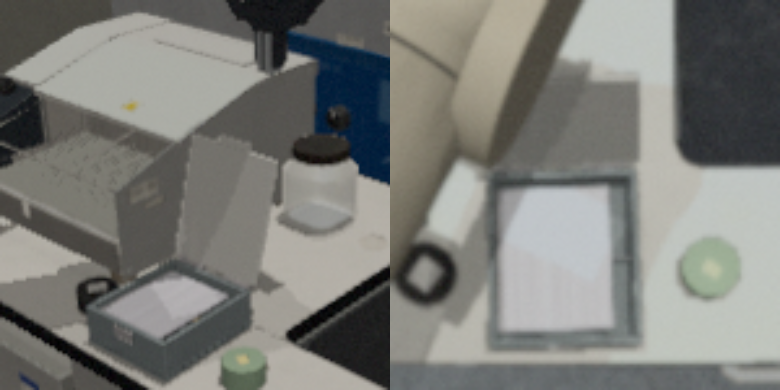

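```bash
python3 -m crank '{"hand":[255,255,255,255,255],"translation":[[0.03,0,0],[0.065,-0.003,0],[0.077,-0.005,0],[0.077,-0.005,-0.012],[0.077,-0.005,-0.025]],"dr":[[0,0,0],[0,0,0],[0,0,0],[0,0,0],[0,0,0]]}'; python3 -m crank '{"hand":[255,255,255,255,255],"translation":[[0,0,-0.01],[0,0,-0.018],[0,0,-0.024],[0,0,-0.03],[0,0,-0.036]],"dr":[[0,0,0],[0,0,0],[0,0,0],[0,0,0],[0,0,0]]}';  python3 - <<'E'
from look import *
a,d,c=grab('scene')
cv2.imwrite('pics/c3.png',cv2.resize(a[90:240,140:290],(390,390)))
E
```

```text
time_s: 6.95
position: [0.5724, -0.1465, 0.1353]
tool_rot: [[-0.0, -0.03, 1.0], [0.0, 1.0, 0.03], [-1.0, 0.0, -0.0]]
ft_force: [0.3, 0.5, 1.2]
grip_width: 0.0003
time_s: 7.45
position: [0.5369, -0.1474, 0.135]
tool_rot: [[0.001, -0.03, 1.0], [-0.0, 1.0, 0.03], [-1.0, -0.0, 0.001]]
ft_force: [1.8, 0.4, 0.8]
grip_width: -0.0002
```

View pics/c3.png

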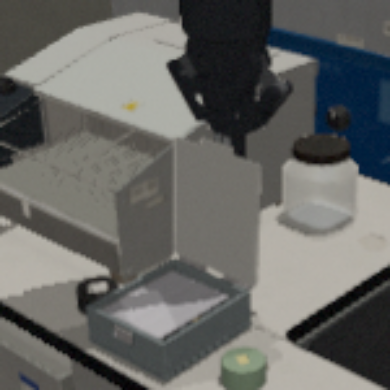

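```bash
python3 -m crank '{"hand":[255,255,255,255,255],"translation":[[0,0,-0.01],[0.001,0,-0.02],[0.002,0,-0.03],[0.004,0,-0.0385],[0.008,0,-0.0485]],"dr":[[0,0,0],[0,0,0],[0,0,0],[0,0,0],[0,0,0]]}'; python3 -m crank '{"hand":[255,255,255,255,255],"translation":[[0.005,0,-0.01],[0.012,0,-0.019],[0.019,0,-0.028],[0.028,0,-0.035],[0.037,0,-0.042]],"dr":[[0,0,0],[0,0,0],[0,0,0],[0,0,0],[0,0,0]]}'
```

```text
time_s: 8.0
position: [0.4879, -0.1488, 0.1267]
tool_rot: [[0.0, -0.03, 1.0], [-0.0, 1.0, 0.03], [-1.0, -0.0, 0.0]]
ft_force: [1.7, -0.1, 1.0]
grip_width: 0.0002
time_s: 8.5
position: [0.4457, -0.15, 0.0895]
tool_rot: [[-0.0, -0.03, 1.0], [0.0, 1.0, 0.03], [-1.0, 0.0, -0.0]]
ft_force: [2.0, -0.3, 0.4]
grip_width: 0.0001
```

```bash
python3 -m crank '{"hand":[255,255,255,255,255],"translation":[[0.01,0,-0.005],[0.02,0,-0.009],[0.03,0,-0.011],[0.037,0,-0.012],[0.042,0,-0.012]],"dr":[[0,0,0],[0,0,0],[0,0,0],[0,0,0],[0,0,0]]}'; python3 -m crank '{"hand":[255,255,255,255],"translation":[[0.001,0,0],[0.002,0,0],[0.002,0,0],[0.002,0,0]],"dr":[[0,0,0],[0,0,0],[0,0,0],[0,0,0]]}'
```

```text
time_s: 9.0
position: [0.4338, -0.1502, 0.0473]
tool_rot: [[-0.002, -0.03, 1.0], [0.001, 1.0, 0.03], [-1.0, 0.001, -0.001]]
ft_force: [-1.4, 0.5, 1.8]
grip_width: -0.0002
time_s: 9.4
position: [0.434, -0.1502, 0.0464]
tool_rot: [[-0.001, -0.031, 1.0], [0.0, 1.0, 0.031], [-1.0, 0.0, -0.001]]
ft_force: [-5.7, 0.2, 10.5]
grip_width: 0.0001
```

```bash
python3 -m crank '{"hand":[255,255,255,255],"translation":[[0.0007,0,-0.001],[0.0015,0,-0.001],[0.0015,0,-0.001],[0.0015,0,-0.001]],"dr":[[0,0,0],[0,0,0],[0,0,0],[0,0,0]]}';python3 -m crank '{"hand":[255,255,255,255,255],"translation":[[-0.02,0,0],[-0.06,0,0],[-0.1,0,0],[-0.14,0,0],[-0.18,0,0]],"dr":[[0,0,0],[0,0,0],[0,0,0],[0,0,0],[0,0,0]]}'; python3 -m crank '{"hand":[255,255,255,255,255],"translation":[[0,0.05,0],[0,0.1,0],[0,0.15,-0.02],[0,0.2,-0.04],[0,0.2,-0.04]],"dr":[[0,0,0],[0,0,0],[0,0,0],[0,0,0],[0,0,0]]}';  python3 - <<'E'
from look import *
a,d,c=grab('scene');b,d,c=grab('top');P=cloud(d,c).reshape(-1,3); x,y,z=P.T
m=(x>.41)&(x<.5)&(y>-.185)&(y<-.108)&(z<.1);k=np.linalg.lstsq(np.c_[P[m][:,:2],np.ones(m.sum())],z[m],rcond=None)[0];print('cover plane',k,np.percentile(z[m],[5,50,95]))
m=(x>.37)&(x<.535)&(y>-.23)&(y<-.07)&(z>.036)&(z<.053);print('rim',cv2.minAreaRect((P[m][:,:2]*1000).astype(np.float32)))
P0=np.load('top0.npz')['P'].reshape(-1,3)
for n,(cx,cy,h) in dict(near=(.447,-.058,.02),end=(.45,-.241,.02),jar=(.732,-.102,.09)).items():
  for A in(P0,P):
    m=(np.hypot(A[:,0]-cx,A[:,1]-cy)<.032)&(abs(A[:,2]-h)<.008);print(n,m.sum(),A[m].mean(0).round(4))
cv2.imwrite('pics/c4.png',np.hstack([cv2.resize(a[90:240,140:290],(390,390)),cv2.resize(b[170:290,190:310],(390,390))]))
E
```

```text
time_s: 9.8
position: [0.4338, -0.1504, 0.046]
tool_rot: [[0.001, -0.031, 1.0], [-0.001, 1.0, 0.031], [-1.0, -0.001, 0.001]]
ft_force: [-6.2, 2.6, 22.7]
grip_width: -0.0
time_s: 10.3
position: [0.4333, -0.1501, 0.2262]
tool_rot: [[0.0, -0.03, 1.0], [-0.0, 1.0, 0.03], [-1.0, -0.0, 0.0]]
ft_force: [0.0, -0.5, -0.3]
grip_width: 0.0001
time_s: 10.8
position: [0.3851, 0.0518, 0.2245]
tool_rot: [[-0.001, -0.035, 0.999], [0.001, 0.999, 0.035], [-1.0, 0.001, -0.001]]
ft_force: [0.2, 0.2, 0.8]
grip_width: -0.0003
cover plane [0.00679416 0.00092843 0.04449998] [0.04461626 0.04743199 0.05021795]
rim ((454.7183837890625, -146.12277221679688), (127.42191314697266, 100.03936004638672), 1.9980655908584595)
near 307 [ 0.4475 -0.055   0.021 ]
near 307 [ 0.4474 -0.0549  0.0209]
end 270 [ 0.4499 -0.2396  0.022 ]
end 269 [ 0.4499 -0.2395  0.0217]
jar 611 [ 0.7285 -0.1012  0.0905]
jar 608 [ 0.7284 -0.101   0.0906]
```

View pics/c4.png

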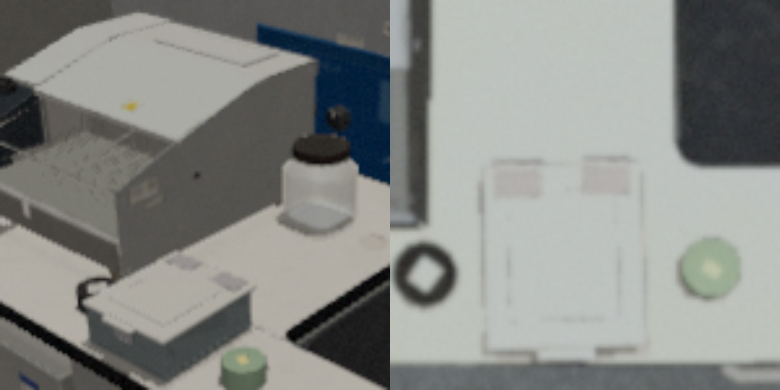

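Cover flat (slope 0.007 rad, top at 47 mm), nothing displaced, robot clear.

```bash
python3 -c "
from rig import env;print(env.close_job())"
```

```text
the job is handed in; nothing more can be done
None
```

I closed the specimen case and handed the job in after about 11 s of the 54 s allowed. With the fingers shut, I pushed the flap down flat. I then pushed the cover shut over it from behind, and pulled the arm clear.

- **Flap:** pressing down on it met a firm stop at about 34–35 mm, with a reaction of about 27 N. The pictures showed it flat while the cover was still up.
- **Cover:** its top face is about 47 mm high with a tilt of about 0.007 rad, against a limit of 0.05 rad.
- **Case and bystanders:** the case outline moved less than 1 mm after folding the flap. After shutting, the cover hides the rim, but its outline is still centred where the case stood, to about 2 mm. The two loose specimens and the jar moved less than 1 mm.
- **Not checked:** the flap and the two stored specimens cannot be seen under the shut cover. The final presses left a sideways force of about 6 N on the case each time, near its slip limit, but I saw no shift.

No check failed.

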